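Put the aluminium press drivers back in their dishes

TASK

Put the three aluminium press drivers away: each goes into the red dish of its own size (small in small, medium in medium, large in large), set down gently, not dropped, so that it lies flat on the dish's floor with its hub up. Leave the two brass drivers standing where they are.

Things in the scene. Friction and masses are not known exactly. Their poses are not given: they have to be found in the camera images.
- driver_small: The small aluminium press driver: a silver-grey disc 38 mm across and 14 mm thick with a 24 mm round hub standing on its middle (44 mm high over all). Stands on the table hub up. Origin: centre of its underside; z up along the hub. Loose, 0.085 kg or so.
- driver_medium: The medium aluminium press driver: a silver-grey disc 52 mm across and 14 mm thick with a 24 mm round hub standing on its middle (44 mm high over all). Stands on the table hub up. Origin: centre of its underside; z up along the hub. Loose, 0.12 kg or so.
- driver_large: The large aluminium press driver: a silver-grey disc 68 mm across and 14 mm thick with a 24 mm round hub standing on its middle (44 mm high over all). Stands on the table hub up. Origin: centre of its underside; z up along the hub. Loose, 0.18 kg or so.
- brass_small: A small brass press driver, golden yellow: a disc 38 mm across and 14 mm thick with a 24 mm round hub standing on its middle (44 mm high over all). Stands on the table hub up. Origin: centre of its underside; z up along the hub. Loose, about 0.25 kg. Belongs to another set; not to be moved.
- brass_large: A large brass press driver, golden yellow: a disc 68 mm across and 14 mm thick with a 24 mm round hub standing on its middle (44 mm high over all). Stands on the table hub up. Origin: centre of its underside; z up along the hub. Loose, about 0.52 kg. Belongs to another set; not to be moved.
- dish_small: The small storage dish: a round open red plastic dish, 60 mm across outside, 54 mm inside, rim 12 mm above the table, floor 4 mm thick, walls 3 mm. Fixed to the table. Origin: centre of its underside on the table; z up.
- dish_medium: The medium storage dish: a round open red plastic dish, 74 mm across outside, 68 mm inside, rim 12 mm above the table, floor 4 mm thick, walls 3 mm. Fixed to the table. Origin: centre of its underside on the table; z up.
- dish_large: The large storage dish: a round open red plastic dish, 90 mm across outside, 84 mm inside, rim 12 mm above the table, floor 4 mm thick, walls 3 mm. Fixed to the table. Origin: centre of its underside on the table; z up.
There are look-alikes about, which are no part of the job. What is shaped like the driver_large but black or purple is not meant.

How it is judged:
At the end, for the whole second after the job is handed in: Each aluminium driver lies in the dish of its size, centre within 12 mm of the dish's centre, underside within 3 mm of the dish's floor, hub up and upright within 0.08 rad, at rest and released; both brass drivers are within 12 mm of where they stood (horizontal distance between driver_small and dish_small below 0.012 m and z of driver_small in the frame of dish_small between 0 and 0.007 m and angle between each of driver_small, driver_medium, driver_large's own z axis and vertical below 0.08 rad and linear speed of each of driver_small, driver_medium, driver_large below 0.02 m/s and angular speed of each of driver_small, driver_medium, driver_large below 0.2 rad/s and horizontal distance between driver_medium and dish_medium below 0.012 m and z of driver_medium in the frame of dish_medium between 0 and 0.007 m and horizontal distance between driver_large and dish_large below 0.012 m and z of driver_large in the frame of dish_large between 0 and 0.007 m and distance of each of brass_small, brass_large from where it was at the start of the episode below 0.012 m); the robot touches nothing.
It fails at once if the small brass driver is shifted (more than 12 mm) or tipped (distance of brass_small from where it was at the start of the episode above 0.012 m or angle between brass_small's own z axis and vertical above 0.2 rad).
It fails at once if the large brass driver is shifted (more than 12 mm) or tipped (distance of brass_large from where it was at the start of the episode above 0.012 m or angle between brass_large's own z axis and vertical above 0.2 rad).
It fails at once if the small aluminium driver is dropped (falls free, faster than 0.5 m/s: from more than about 13 mm) (contact force between driver_small and the fingers below 0.05 N and linear speed of driver_small above 0.5 m/s and height (world z) of driver_small below 0.08 m).
It fails at once if the medium aluminium driver is dropped (falls free, faster than 0.5 m/s: from more than about 13 mm) (contact force between driver_medium and the fingers below 0.05 N and linear speed of driver_medium above 0.5 m/s and height (world z) of driver_medium below 0.08 m).
It fails at once if the large aluminium driver is dropped (falls free, faster than 0.5 m/s: from more than about 13 mm) (contact force between driver_large and the fingers below 0.05 N and linear speed of driver_large above 0.5 m/s and height (world z) of driver_large below 0.08 m).
It also fails if it takes over 83 s, if anything falls off the work surface, if the arm or the gripper's body presses on something with over 40 N, if the wrist force passes 120 N, or if a joint passes its speed limit or range.

ROBOT

A 6-joint arm with a two-finger parallel gripper is mounted at the origin on the work surface. World frame = base frame: x ahead of the robot, y to its left, z up, the work surface at z = 0. Lengths are in m, angles in rad, forces in N, time in s.
With the tool pointing down it reaches from about 0.4 to 0.825 m from the base axis. Payload 7 kg.
Tool frame: the origin (TCP) lies at the very end of the fingers, on their centre line; the grasp point (between the pads) lies arm.grip_point_offset behind it (arm.grip_point_offset is the distance from the TCP to the grasp point, in m); z points along the fingers, y is the line along which they close (so a half turn about z gives the same grasp; the last joint's range is limited). The gripper opens to 88 mm and grips with 3 to 60 N. Pads are 19 mm wide; open, the fingers measure 130 mm over their backs; the gripper's body (78 mm by 193 mm) begins 47 mm behind the grasp point.
Start: joints at [0.288, 0.359, 0.012, 0, -1.224, -0.288], TCP at [0.675, -0, 0.227] pointing down, gripper open.
Joint ranges: [-3.07, 3.07], [-1.43, 2.12], [-1.02, 1.25], [-3.03, 1.67], [-3.05, -0], [-3.03, 3.03]. Speed limits (rad/s): [2.39, 2.39, 3.01, 3.14, 3.14, 3.14].

INTERFACE

Orientations are given as [roll, pitch, yaw] about the fixed x, y, z axes, in that order (R = Rz(yaw) Ry(pitch) Rx(roll)).
In Python, from station import arm gives the robot as it stands.
- The arm moves only by the shell command python3 -m crank 'ROWS' [OPENING] [FORCE]. ROWS is JSON, a list of rows, each an object of numbers: "dx", "dy", "dz": the shift along the tool's x, y, z in cm; "wx", "wy", "wz": the turn, a rotation vector about the tool's x, y, z in degrees. A call has exactly 10 rows; each row is the pose to reach, as a shift and turn from the pose commanded when the call began, along the tool's axes at that moment; what a row does not reach only later rows make up. A row lasts 1/8 s, in which the tool goes at most 62.5 mm and 10.7 degrees, less where a joint would pass 70% of its speed; a pose out of reach is approached as far as the arm can. A call with a gripper value outside its range is refused whole. OPENING is the finger opening in cm, from 0 to 8.76, set as the call begins (- or left out, the last holds). The fingers move at their own pace and stop on an object; FORCE is the grip in N (left out, the last holds). Time passes only in rows, so rows that repeat a pose let the fingers close, or fill a call up. It gives the time, the measured TCP pose, the force, the opening and the grip force at its end, in the units of the state.
- arm.get_state(): the state, without advancing time (a new reading comes with each control period).
- arm.grab_frame(name): name is "scene" or "side" or "wrist"; returns the picture (420x560x3 uint8, red, green, blue); there is no depth.
- arm.calibration(name): a dict with "fx", "fy", "cx", "cy" (pixels), "world_from_camera" (4x4, takes a point from camera to world coordinates). Camera axes: x right, y down, z forward; pixel columns grow to the right and rows downward; lengths in m; the calibration is good to about 2 mm. A picture is of the moment at which its call begins: read the wrist's pose just before it. calibration takes no time and is no camera call; for the wrist camera it gives the pose at the moment of the call.
- arm.job_done(): hands the job in; it is judged then, once.
Trained networks look in the newest picture that a camera, given by its name, has taken for a name from the list of things; names that differ only in an ending like _2 or _b are one class to them, and where a whole thing is asked for, a point or a joint stands for the part that bears it (a point fixed in the world has none). Each returns a list of dicts, best first, with "confidence" (0 to 1); they miss things now and then, are a little off and sometimes report something else, mostly with a low value. They report only what shows in the picture. A call takes as long as a camera call. They do not tell look-alikes from the thing itself.
- arm.find_in(camera, query): "centre" ([x, y, z] in m, in world coordinates, good to about 4 mm: the middle of the surface that is visible of it).
- arm.masks_of(camera, query): "pixels" (420x560 bool, what is visible of it).
- arm.mark_of(camera, query): "centre" ([x, y, z] in m, in world coordinates, good to about 4 mm: a listed point, or the origin of a listed thing).
The state is a dict: "t": time; "q": joint angles; "qd": joint speeds; "joint_efforts": joint torques, N m; "eef_pos": TCP position; "ee_rot": TCP orientation; "force": force on the tool from outside, world axes, zero at the start; "moment": the same for the moment, N m; "width": finger opening in m; "gripper_force": force on a finger pad.
Only numpy, scipy, OpenCV 4.12 (cv2) and the standard library are available. Lean on these libraries where they do the work, as an engineer would, in place of code of your own. Each camera call takes 0.05 s, during which the arm holds its last target. There are 200 camera calls.

## Working session

There is one attempt and no reset: what is moved stays moved. The work goes in short steps, Python scripts to look and compute and a shell command to move; the robot and the scene stay as the last step left them, time stands still between calls to the robot, and variables do not carry over. Pictures are saved under pics/ and viewed, at most 14 in all, crops included, and the job is handed in when it is done.

```bash
ls; mkdir -p pics; python3 - <<'E'
from station import arm
import cv2
print(arm.get_state()['eef_pos'],arm.get_state()['ee_rot'],arm.grip_point_offset)
for c in ("scene","side"):
    f=arm.grab_frame(c); cv2.imwrite(f'pics/{c}0.png',f[:,:,::-1])
    for n in "driver_small driver_medium driver_large brass_small brass_large dish_small dish_medium dish_large".split():
        print(c,n,[([round(v,3) for v in d['centre']],round(d['confidence'],2)) for d in arm.mark_of(c,n)])
E
```

```text
pics
[ 6.74493193e-01 -5.79513155e-05  2.25603841e-01] [ 3.13991117e+00 -1.54802055e-04 -1.57096952e+00] 0.0188
scene driver_small [([0.375, 0.265, -0.001], 0.43)]
scene driver_medium [([0.648, 0.246, 0.001], 0.51)]
scene driver_large [([0.399, -0.403, 0.001], 0.88), ([0.49, -0.539, 0.002], 0.79), ([0.628, -0.465, -0.003], 0.7), ([0.503, -0.42, -0.002], 0.61)]
scene brass_small []
scene brass_large [([0.446, 0.119, -0.002], 0.89)]
scene dish_small [([0.661, 0.01, 0.001], 0.91)]
scene dish_medium [([0.643, -0.219, 0.002], 0.75)]
scene dish_large [([0.363, -0.279, -0.007], 0.59)]
side driver_small [([0.374, 0.26, 0.003], 0.88)]
side driver_medium [([0.648, 0.245, -0.0], 0.66)]
side driver_large [([0.51, -0.427, 0.002], 0.78), ([0.393, -0.402, -0.001], 0.7), ([0.631, -0.462, 0.002], 0.69), ([0.487, -0.541, -0.002], 0.59)]
side brass_small [([0.456, -0.107, 0.002], 0.81)]
side brass_large [([0.449, 0.113, 0.0], 0.63)]
side dish_small [([0.663, 0.013, -0.001], 0.83)]
side dish_medium [([0.448, 0.11, 0.001], 0.3)]
side dish_large [([0.36, -0.276, -0.002], 0.93)]
```

View pics/scene0.png

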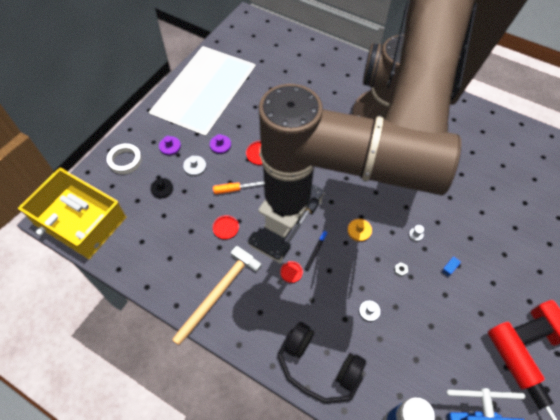

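View pics/side0.png

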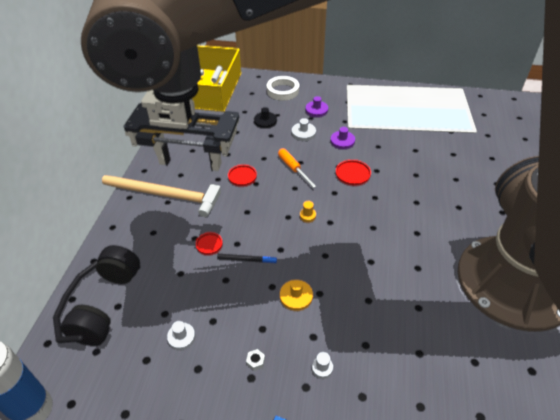

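The scene shows silver drivers at (194,165), (370,311) and (417,233). The brass ones are at (360,230) and, in the side view, (308,211). Dishes are at (257,152), (226,228) and (291,271).

Candidates for driver_large in the scene view are silver (194,165), black (161,187), purple (170,145) and purple (220,143). I choose the silver one. Next I fit positions by silhouette in both views and make a close crop.

```bash
cat > h.py <<'E'
import numpy as np, cv2
from scipy.optimize import minimize
from station import arm
DISC={'small':.019,'medium':.026,'large':.034}; DISH={'small':.030,'medium':.037,'large':.045}
def rings(n):
    k,s=n.split('_')
    if k=='dish': return [(DISH[s],0,.012)]
    return [(DISC[s],0,.014),(.012,.014,.044)]
def proj(C,P):
    W=np.linalg.inv(C['world_from_camera']); p=P@W[:3,:3].T+W[:3,3]
    return np.c_[C['fx']*p[:,0]/p[:,2]+C['cx'],C['fy']*p[:,1]/p[:,2]+C['cy']]
def sil(C,n,x,S=4):
    a=np.linspace(0,2*np.pi,60); m=np.zeros((420*S,560*S),np.uint8)
    for r,z0,z1 in rings(n):
        P=np.vstack([np.c_[x[0]+r*np.cos(a),x[1]+r*np.sin(a),0*a+x[2]+z] for z in(z0,z1)])
        h=cv2.convexHull(((proj(C,P)+.5)*S-.5).astype(np.float32))
        cv2.fillConvexPoly(m,np.round(h*16).astype(np.int32),1,shift=4)
    return m
def fit(n,views,x0):
    """views: list of (calib, mask); silhouette fit of x,y,z"""
    B=[]
    for C,M in views:
        B.append((C,cv2.resize(M.astype(np.uint8),None,fx=4,fy=4,interpolation=cv2.INTER_NEAREST)))
    def cost(x):
        c=0
        for C,M in B:
            m=sil(C,n,x); c+=1-(m&M).sum()/max(1,(m|M).sum())
        return c/len(B)
    r=minimize(cost,x0,method='Nelder-Mead',options=dict(initial_simplex=np.array(x0)+np.vstack([np.zeros(3),np.eye(3)*.008]),xatol=2e-4,fatol=1e-4,maxiter=90))
    return r.x,r.fun
def mask(cam,C,n,x0):
    L=arm.masks_of(cam,n); uv=proj(C,np.array([x0]))[0]; best=None
    for d in L:
        M=d['pixels']; c=np.argwhere(M).mean(0)[::-1]; e=np.hypot(*(c-uv))
        if e<22 and (best is None or e<best[0]): best=(e,M)
    return None if best is None else best[1]
E
python3 - <<'E'
from h import *
X={'driver_small':[.375,.262,0],'driver_medium':[.648,.245,0],'driver_large':[.505,-.424,0],'brass_small':[.456,-.107,0],'brass_large':[.447,.116,0],'dish_small':[.662,.011,0],'dish_medium':[.643,-.219,0],'dish_large':[.362,-.278,0]}
V={n:[] for n in X}; F={}
for c in('scene','side'):
    F[c]=arm.grab_frame(c);C=arm.calibration(c)
    for n in X:
        M=mask(c,C,n,X[n])
        if M is not None: V[n].append((C,M))
    print(c,proj(C,np.array([X['driver_large'],[.395,-.403,0],[.629,-.464,0],[.488,-.54,0]])).round())
for n in X:
    if V[n]:
        x,e=fit(n,V[n],X[n]); print(n,len(V[n]),x.round(4),round(e,3))
a=F['scene'][110:220,100:280]; b=F['side'][70:180,220:400]
cv2.imwrite('pics/crop.png',cv2.resize(np.vstack([a,b])[:,:,::-1],None,fx=2.7,fy=2.7,interpolation=cv2.INTER_CUBIC))
E
```

```text
scene [[195. 166.]
 [221. 145.]
 [161. 189.]
 [169. 147.]]
side [[306. 134.]
 [344. 143.]
 [266. 122.]
 [317. 111.]]
driver_small 2 [3.770e-01 2.619e-01 1.000e-04] 0.089
driver_medium 1 [ 6.505e-01  2.453e-01 -3.000e-04] 0.067
driver_large 1 [ 0.5113 -0.4234  0.0007] 0.053
brass_small 1 [ 0.4551 -0.1072  0.0056] 0.129
brass_large 2 [ 0.4471  0.1156 -0.0021] 0.067
dish_small 2 [0.6615 0.0153 0.0025] 0.078
dish_medium 2 [ 6.409e-01 -2.191e-01 -3.000e-04] 0.083
dish_large 2 [ 0.3608 -0.294  -0.015 ] 0.261
```

View pics/crop.png

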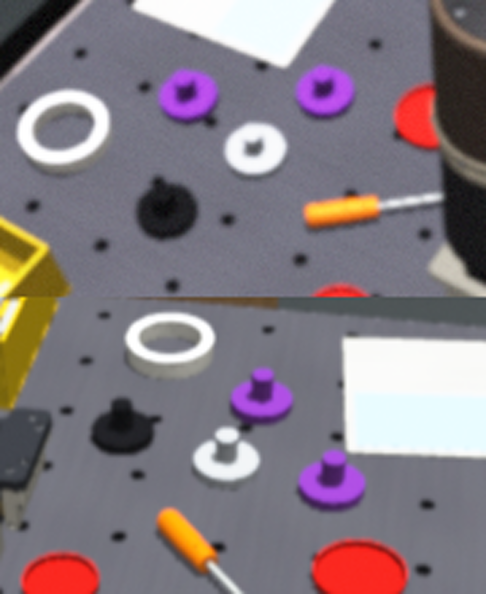

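The crop confirms the choice. The silver driver in the middle (crop 255,148 above and 227,455 below) is driver_large, and the black and purple ones are decoys. I move over dish_medium first, on the way, for a close look.

```bash
python3 -m crank '[{"dx":3,"dy":0.5},{"dx":7,"dy":1},{"dx":12,"dy":2},{"dx":17,"dy":3},{"dx":20,"dy":3.4},{"dx":21.9,"dy":3.4},{"dx":21.9,"dy":3.4},{"dx":21.9,"dy":3.4},{"dx":21.9,"dy":3.4},{"dx":21.9,"dy":3.4}]' 5
cat > look.py <<'E'
import sys
from h import *
def look(targets,save=None):
    C=arm.calibration('wrist'); f=arm.grab_frame('wrist'); st=arm.get_state()
    if save: cv2.imwrite(save,f[:,:,::-1])
    print('tcp',st['eef_pos'].round(4),st['ee_rot'].round(3),'cam',C['world_from_camera'][:3,3].round(3))
    for n,x0 in targets.items():
        print(n,'uv',proj(C,np.array([x0]))[0].round())
        M=mask('wrist',C,n,x0) if n else None
        L=[(d['confidence'],np.argwhere(d['pixels']).mean(0)[::-1].round()) for d in arm.masks_of('wrist',n)] if M is None else 0
        if M is None: print('none',L); continue
        x,e=fit(n,[(C,M)],x0); print('fit',x.round(4),round(e,3),'shift',(x-st['eef_pos']).round(4))
    return C,f
E
python3 - <<'E'
from look import *
look({'dish_medium':[.641,-.219,0],'driver_large':[.511,-.423,0]},'pics/w1.png')
E
```

```text
tcp [ 0.675  -0.      0.2266] [-3.142  0.    -1.571] cam [ 0.675 -0.082  0.384]
dish_medium uv [317. -68.]
none []
driver_large uv [ 510. -408.]
none []$[0]: bad value
```

View pics/w1.png

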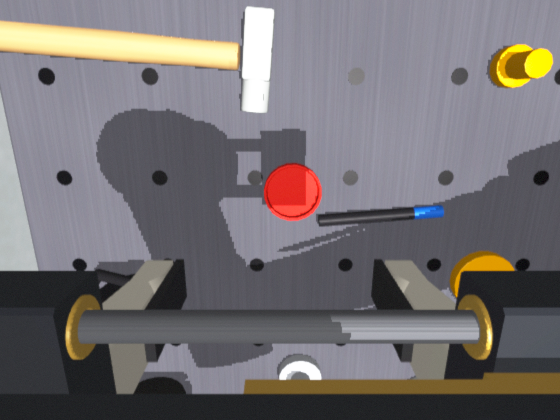

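The wrist view shows dish_small at (292,191) and brass_small at (520,62), so the view is centred roughly under the TCP. The rows were refused, so I retry with every key filled in.

```bash
python3 - <<'E'
from look import *
look({'dish_small':[.6615,.013,0],'brass_small':[.456,-.107,0]})
E
python3 -m crank '[{"dx":3.0,"dy":0.5,"dz":0.0,"wx":0,"wy":0,"wz":0},{"dx":7,"dy":1,"dz":0,"wx":0,"wy":0,"wz":0},{"dx":12,"dy":2,"dz":0,"wx":0,"wy":0,"wz":0},{"dx":17,"dy":3,"dz":0,"wx":0,"wy":0,"wz":0},{"dx":20,"dy":3.4,"dz":0,"wx":0,"wy":0,"wz":0},{"dx":21.9,"dy":3.4,"dz":0,"wx":0,"wy":0,"wz":0},{"dx":21.9,"dy":3.4,"dz":0,"wx":0,"wy":0,"wz":0},{"dx":21.9,"dy":3.4,"dz":0,"wx":0,"wy":0,"wz":0},{"dx":21.9,"dy":3.4,"dz":0,"wx":0,"wy":0,"wz":0},{"dx":21.9,"dy":3.4,"dz":0,"wx":0,"wy":0,"wz":0}]' 5
python3 - <<'E'
from look import *
look({'dish_medium':[.641,-.219,0]})
E
```

```text
tcp [ 0.675  -0.      0.2266] [-3.142 -0.    -1.571] cam [ 0.675 -0.082  0.384]
dish_small uv [291. 191.]
fit [ 0.6606  0.0144 -0.0069] 0.019 shift [-0.0144  0.0144 -0.2334]
brass_small uv [506.  69.]
fit [ 0.4465 -0.1099 -0.0125] 0.029 shift [-0.2285 -0.1099 -0.2391]
t: 3.45
eef_pos: [0.6412, -0.2182, 0.2266]
ee_rot: [-3.141, 0.0, -1.57]
force: [1.2, -0.2, 0.4]
width: 0.0501
gripper_force: 0.0
tcp [ 0.6412 -0.2183  0.2267] [-3.141  0.    -1.57 ] cam [ 0.641 -0.301  0.384]
dish_medium uv [279. 178.]
fit [ 0.6397 -0.2188 -0.0057] 0.016 shift [-0.0015 -0.0005 -0.2323]
```

```bash
python3 -m crank '[{"dx":3,"dy":2,"dz":0,"wx":0,"wy":0,"wz":0},{"dx":7,"dy":5,"dz":0,"wx":0,"wy":0,"wz":0},{"dx":12,"dy":8,"dz":0,"wx":0,"wy":0,"wz":0},{"dx":16,"dy":11,"dz":1,"wx":0,"wy":0,"wz":0},{"dx":19,"dy":12.5,"dz":2,"wx":0,"wy":0,"wz":0},{"dx":20.5,"dy":13,"dz":4,"wx":0,"wy":0,"wz":0},{"dx":20.5,"dy":13,"dz":5,"wx":0,"wy":0,"wz":0},{"dx":20.5,"dy":13,"dz":5,"wx":0,"wy":0,"wz":0},{"dx":20.5,"dy":13,"dz":5,"wx":0,"wy":0,"wz":0},{"dx":20.5,"dy":13,"dz":5,"wx":0,"wy":0,"wz":0}]' 5
python3 - <<'E'
from look import *
look({'driver_large':[.511,-.4234,0]},'pics/w2.png')
E
```

```text
t: 4.8
eef_pos: [0.5118, -0.4235, 0.1773]
ee_rot: [-3.141, -0.001, -1.57]
force: [-0.1, 0.5, -0.6]
width: 0.05
gripper_force: 0.0
tcp [ 0.5117 -0.4236  0.1773] [-3.141e+00 -1.000e-03 -1.570e+00] cam [ 0.511 -0.506  0.335]
driver_large uv [279. 190.]
fit [ 0.5104 -0.4256 -0.0012] 0.02 shift [-0.0013 -0.002  -0.1785]
```

View pics/w2.png

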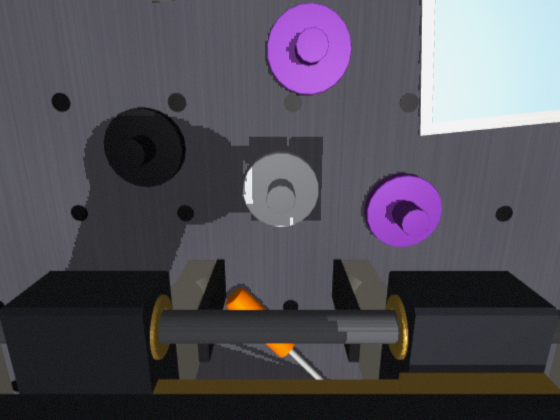

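The silver driver sits centred at (281,190), with purple at (405,210) and black at (140,145) clear of the fingers. I descend, then grip.

```bash
python3 -m crank '[{"dx":0.1,"dy":0.1,"dz":3,"wx":0,"wy":0,"wz":0},{"dx":0.2,"dy":0.1,"dz":6,"wx":0,"wy":0,"wz":0},{"dx":0.2,"dy":0.1,"dz":9,"wx":0,"wy":0,"wz":0},{"dx":0.2,"dy":0.1,"dz":11.5,"wx":0,"wy":0,"wz":0},{"dx":0.2,"dy":0.1,"dz":13.5,"wx":0,"wy":0,"wz":0},{"dx":0.2,"dy":0.1,"dz":14.5,"wx":0,"wy":0,"wz":0},{"dx":0.2,"dy":0.1,"dz":15.3,"wx":0,"wy":0,"wz":0},{"dx":0.2,"dy":0.1,"dz":15.8,"wx":0,"wy":0,"wz":0},{"dx":0.2,"dy":0.1,"dz":15.8,"wx":0,"wy":0,"wz":0},{"dx":0.2,"dy":0.1,"dz":15.8,"wx":0,"wy":0,"wz":0}]' 5
python3 -m crank '[{"dx":0,"dy":0,"dz":0,"wx":0,"wy":0,"wz":0},{"dx":0,"dy":0,"dz":0,"wx":0,"wy":0,"wz":0},{"dx":0,"dy":0,"dz":0,"wx":0,"wy":0,"wz":0},{"dx":0,"dy":0,"dz":0,"wx":0,"wy":0,"wz":0},{"dx":0,"dy":0,"dz":0,"wx":0,"wy":0,"wz":0},{"dx":0,"dy":0,"dz":0,"wx":0,"wy":0,"wz":0},{"dx":0,"dy":0,"dz":0,"wx":0,"wy":0,"wz":0},{"dx":0,"dy":0,"dz":0,"wx":0,"wy":0,"wz":0},{"dx":0,"dy":0,"dz":0,"wx":0,"wy":0,"wz":0},{"dx":0,"dy":0,"dz":0,"wx":0,"wy":0,"wz":0}]' 1.8 30
```

```text
t: 6.15
eef_pos: [0.5104, -0.4262, 0.0192]
ee_rot: [-3.141, -0.0, -1.571]
force: [0.3, 0.3, -0.0]
width: 0.05
gripper_force: 0.0
t: 7.4
eef_pos: [0.5101, -0.4261, 0.0187]
ee_rot: [-3.141, -0.0, -1.571]
force: [0.1, -0.1, 3.3]
width: 0.0232
gripper_force: 30.0
```

```bash
python3 -m crank '[{"dx":0,"dy":0,"dz":-1,"wx":0,"wy":0,"wz":0},{"dx":0,"dy":0,"dz":-4,"wx":0,"wy":0,"wz":0},{"dx":0,"dy":0,"dz":-8,"wx":0,"wy":0,"wz":0},{"dx":0,"dy":0,"dz":-12,"wx":0,"wy":0,"wz":0},{"dx":-3,"dy":2,"dz":-14,"wx":0,"wy":0,"wz":0},{"dx":-7,"dy":5,"dz":-15,"wx":0,"wy":0,"wz":0},{"dx":-12,"dy":9,"dz":-15,"wx":0,"wy":0,"wz":0},{"dx":-17,"dy":12,"dz":-15,"wx":0,"wy":0,"wz":0},{"dx":-20.5,"dy":14,"dz":-15,"wx":0,"wy":0,"wz":0},{"dx":-21.6,"dy":14,"dz":-15,"wx":0,"wy":0,"wz":0}]'
python3 - <<'E'
from look import *
look({'dish_large':[.362,-.278,0]},'pics/w3.png')
look({'dish_large':[.362,-.278,0]})
E
```

```text
t: 8.65
eef_pos: [0.3682, -0.2086, 0.1692]
ee_rot: [-3.141, 0.0, -1.57]
force: [0.9, -0.4, -2.1]
width: 0.0231
gripper_force: 30.0
tcp [ 0.3694 -0.2085  0.1693] [-3.14  0.   -1.57] cam [ 0.368 -0.291  0.327]
dish_large uv [286. 112.]
fit [ 0.3598 -0.278  -0.004 ] 0.011 shift [-0.0096 -0.0695 -0.1733]
tcp [ 0.3706 -0.2099  0.1692] [-3.14  -0.    -1.569] cam [ 0.37  -0.292  0.327]
dish_large uv [289. 113.]
fit [ 0.3599 -0.2778 -0.0053] 0.013 shift [-0.0107 -0.0679 -0.1744]
```

View pics/w3.png

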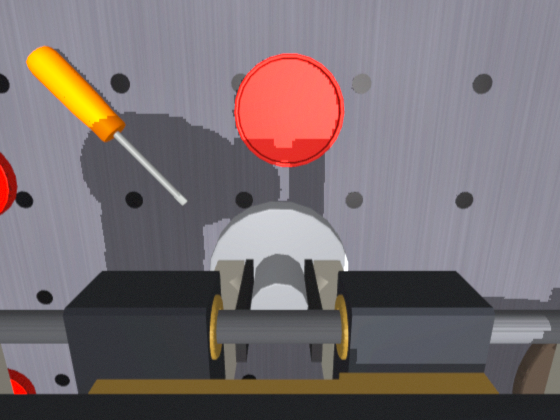

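The driver is held upright (280,250) and dish_large lies clear at (290,110), giving a position of (0.360, −0.278). I move over it and down to just above.

```bash
python3 -m crank '[{"dx":2,"dy":0.5,"dz":0,"wx":0,"wy":0,"wz":0},{"dx":4.5,"dy":1,"dz":1,"wx":0,"wy":0,"wz":0},{"dx":6.3,"dy":1,"dz":3,"wx":0,"wy":0,"wz":0},{"dx":6.8,"dy":1,"dz":5.5,"wx":0,"wy":0,"wz":0},{"dx":6.8,"dy":1,"dz":8,"wx":0,"wy":0,"wz":0},{"dx":6.8,"dy":1,"dz":10.5,"wx":0,"wy":0,"wz":0},{"dx":6.8,"dy":1,"dz":12.5,"wx":0,"wy":0,"wz":0},{"dx":6.8,"dy":1,"dz":13.5,"wx":0,"wy":0,"wz":0},{"dx":6.8,"dy":1,"dz":14,"wx":0,"wy":0,"wz":0},{"dx":6.8,"dy":1,"dz":14,"wx":0,"wy":0,"wz":0}]'
python3 - <<'E'
from station import arm; import cv2
for c in('side','wrist'):
    f=arm.grab_frame(c); 
    if c=='side': f=f[120:240,270:430]
    cv2.imwrite(f'pics/p1{c}.png',cv2.resize(f[:,:,::-1],(560,420)))
print(arm.get_state()['eef_pos'],arm.get_state()['force'])
E
```

```text
t: 10.1
eef_pos: [0.3602, -0.2783, 0.0286]
ee_rot: [3.141, -0.0, -1.571]
force: [-0.7, 0.3, -2.6]
width: 0.0233
gripper_force: 30.0
[ 0.3605285  -0.27825356  0.02913383] [-0.02879345  0.46242315 -1.68319633]
```

View pics/p1wrist.png

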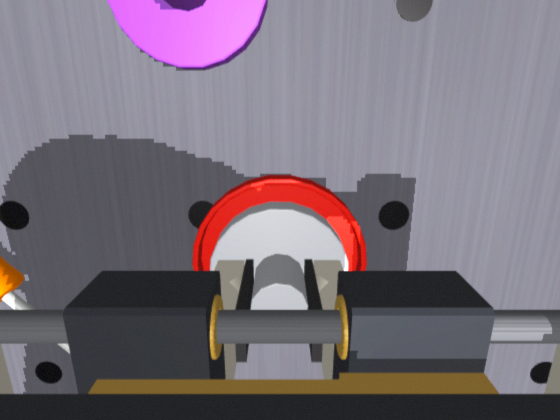

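The disc (280,265) is concentric within the dish. I lower the last few millimetres.

```bash
python3 -m crank '[{"dx":0,"dy":0,"dz":0.1,"wx":0,"wy":0,"wz":0},{"dx":0,"dy":0,"dz":0.2,"wx":0,"wy":0,"wz":0},{"dx":0,"dy":0,"dz":0.3,"wx":0,"wy":0,"wz":0},{"dx":0,"dy":0,"dz":0.4,"wx":0,"wy":0,"wz":0},{"dx":0,"dy":0,"dz":0.45,"wx":0,"wy":0,"wz":0},{"dx":0,"dy":0,"dz":0.5,"wx":0,"wy":0,"wz":0},{"dx":0,"dy":0,"dz":0.55,"wx":0,"wy":0,"wz":0},{"dx":0,"dy":0,"dz":0.6,"wx":0,"wy":0,"wz":0},{"dx":0,"dy":0,"dz":0.6,"wx":0,"wy":0,"wz":0},{"dx":0,"dy":0,"dz":0.6,"wx":0,"wy":0,"wz":0}]'
```

```text
t: 11.45
eef_pos: [0.36, -0.278, 0.0226]
ee_rot: [-3.142, -0.0, -1.571]
force: [-0.2, -0.1, 0.3]
width: 0.0233
gripper_force: 30.0
```

```bash
python3 -m crank '[{"dx":0,"dy":0,"dz":0,"wx":0,"wy":0,"wz":0},{"dx":0,"dy":0,"dz":0,"wx":0,"wy":0,"wz":0},{"dx":0,"dy":0,"dz":0,"wx":0,"wy":0,"wz":0},{"dx":0,"dy":0,"dz":0,"wx":0,"wy":0,"wz":0},{"dx":0,"dy":0,"dz":-0.5,"wx":0,"wy":0,"wz":0},{"dx":0,"dy":0,"dz":-2,"wx":0,"wy":0,"wz":0},{"dx":0,"dy":0,"dz":-5,"wx":0,"wy":0,"wz":0},{"dx":0,"dy":0,"dz":-9,"wx":0,"wy":0,"wz":0},{"dx":0,"dy":0,"dz":-13,"wx":0,"wy":0,"wz":0},{"dx":-3,"dy":-2,"dz":-16,"wx":0,"wy":0,"wz":0}]' 5
python3 - <<'E'
from look import *
look({'driver_large':[.36,-.278,.004],'dish_large':[.36,-.278,0]})
E
```

```text
t: 12.7
eef_pos: [0.3797, -0.2486, 0.1847]
ee_rot: [-3.14, -0.001, -1.573]
force: [1.2, 0.5, 0.7]
width: 0.0499
gripper_force: 0.0
tcp [ 0.3837 -0.2471  0.1885] [-3.134e+00 -2.000e-03 -1.572e+00] cam [ 0.379 -0.331  0.342]
driver_large uv [300. 157.]
fit [ 0.3596 -0.2773 -0.0016] 0.015 shift [-0.024  -0.0302 -0.1901]
dish_large uv [300. 157.]
fit [ 3.600e-01 -2.779e-01 -3.000e-04] 0.582 shift [-0.0237 -0.0309 -0.1888]
```

driver_large is seated. Next is driver_medium.

```bash
python3 -m crank '[{"dx":-3,"dy":-2,"dz":0,"wx":0,"wy":0,"wz":0},{"dx":-8,"dy":-5,"dz":0,"wx":0,"wy":0,"wz":0},{"dx":-13.5,"dy":-8,"dz":0,"wx":0,"wy":0,"wz":0},{"dx":-19,"dy":-11,"dz":0,"wx":0,"wy":0,"wz":0},{"dx":-24.5,"dy":-14,"dz":0,"wx":0,"wy":0,"wz":0},{"dx":-30,"dy":-17,"dz":0,"wx":0,"wy":0,"wz":0},{"dx":-35.5,"dy":-20,"dz":0,"wx":0,"wy":0,"wz":0},{"dx":-41,"dy":-23,"dz":0,"wx":0,"wy":0,"wz":0},{"dx":-46,"dy":-26,"dz":0,"wx":0,"wy":0,"wz":0},{"dx":-49.3,"dy":-27,"dz":0,"wx":0,"wy":0,"wz":0}]'
python3 - <<'E'
from look import *
import time
look({},None)
for i in range(3): look({})
look({'driver_medium':[.65,.245,0]},'pics/w4.png')
E
```

```text
t: 14.1
eef_pos: [0.6506, 0.2465, 0.1804]
ee_rot: [3.139, -0.001, -1.57]
force: [0.0, -0.2, -1.2]
width: 0.05
gripper_force: 0.0
tcp [0.6512 0.2494 0.18  ] [ 3.140e+00 -1.000e-03 -1.569e+00] cam [0.651 0.164 0.338]
tcp [0.6502 0.2473 0.1799] [ 3.139e+00 -2.000e-03 -1.569e+00] cam [0.651 0.167 0.337]
tcp [0.6496 0.2457 0.1803] [ 3.139e+00 -2.000e-03 -1.569e+00] cam [0.65  0.165 0.338]
tcp [0.6493 0.2447 0.1808] [ 3.139e+00 -2.000e-03 -1.570e+00] cam [0.65  0.164 0.338]
tcp [0.6494 0.2441 0.1814] [ 3.140e+00 -1.000e-03 -1.571e+00] cam [0.65  0.162 0.338]
driver_medium uv [277. 189.]
fit [ 0.6491  0.2458 -0.0063] 0.025 shift [-0.0003  0.0018 -0.1878]
```

View pics/w4.png

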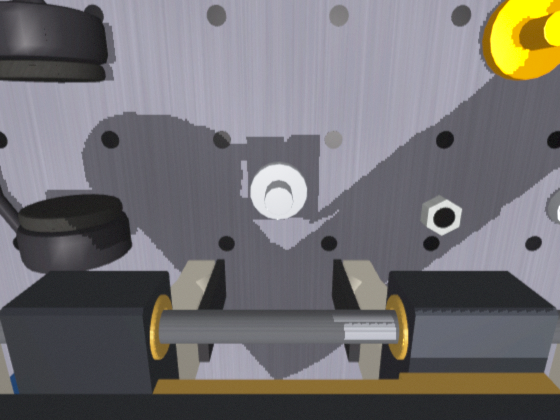

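driver_medium is at (278,190). The headphone cup edge (130,225) is about 105 mm from it, and the body's half length is 97 mm, so I descend in two stages with a force check.

```bash
python3 -m crank '[{"dx":-0.1,"dy":0,"dz":2,"wx":0,"wy":0,"wz":0},{"dx":-0.1,"dy":0,"dz":5,"wx":0,"wy":0,"wz":0},{"dx":-0.1,"dy":0,"dz":7.5,"wx":0,"wy":0,"wz":0},{"dx":-0.1,"dy":0,"dz":9.5,"wx":0,"wy":0,"wz":0},{"dx":-0.1,"dy":0,"dz":11,"wx":0,"wy":0,"wz":0},{"dx":-0.1,"dy":0,"dz":12,"wx":0,"wy":0,"wz":0},{"dx":-0.1,"dy":0,"dz":13,"wx":0,"wy":0,"wz":0},{"dx":-0.1,"dy":0,"dz":13.5,"wx":0,"wy":0,"wz":0},{"dx":-0.1,"dy":0,"dz":14,"wx":0,"wy":0,"wz":0},{"dx":-0.1,"dy":0,"dz":14,"wx":0,"wy":0,"wz":0}]'
python3 - <<'E'
from look import *
look({},'pics/w5.png')
E
```

```text
t: 15.65
eef_pos: [0.6499, 0.246, 0.0423]
ee_rot: [3.141, -0.0, -1.571]
force: [-0.4, 0.2, 0.1]
width: 0.0499
gripper_force: 0.0
tcp [0.65   0.2461 0.0426] [-3.142 -0.    -1.571] cam [0.65  0.164 0.2  ]
```

View pics/w5.png

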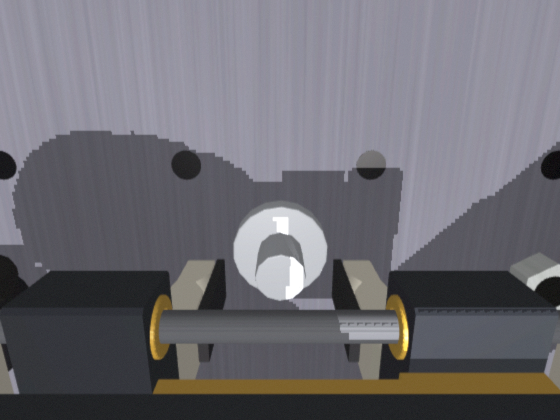

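The hub (280,270) is centred between the fingers and the cup is outside the body. I go down and grip.

```bash
python3 -m crank '[{"dx":0,"dy":0,"dz":0.4,"wx":0,"wy":0,"wz":0},{"dx":0,"dy":0,"dz":0.8,"wx":0,"wy":0,"wz":0},{"dx":0,"dy":0,"dz":1.2,"wx":0,"wy":0,"wz":0},{"dx":0,"dy":0,"dz":1.6,"wx":0,"wy":0,"wz":0},{"dx":0,"dy":0,"dz":1.9,"wx":0,"wy":0,"wz":0},{"dx":0,"dy":0,"dz":2.2,"wx":0,"wy":0,"wz":0},{"dx":0,"dy":0,"dz":2.4,"wx":0,"wy":0,"wz":0},{"dx":0,"dy":0,"dz":2.4,"wx":0,"wy":0,"wz":0},{"dx":0,"dy":0,"dz":2.4,"wx":0,"wy":0,"wz":0},{"dx":0,"dy":0,"dz":2.4,"wx":0,"wy":0,"wz":0}]'
python3 -m crank '[{"dx":0,"dy":0,"dz":0,"wx":0,"wy":0,"wz":0},{"dx":0,"dy":0,"dz":0,"wx":0,"wy":0,"wz":0},{"dx":0,"dy":0,"dz":0,"wx":0,"wy":0,"wz":0},{"dx":0,"dy":0,"dz":0,"wx":0,"wy":0,"wz":0},{"dx":0,"dy":0,"dz":0,"wx":0,"wy":0,"wz":0},{"dx":0,"dy":0,"dz":0,"wx":0,"wy":0,"wz":0},{"dx":0,"dy":0,"dz":0,"wx":0,"wy":0,"wz":0},{"dx":0,"dy":0,"dz":0,"wx":0,"wy":0,"wz":0},{"dx":0,"dy":0,"dz":0,"wx":0,"wy":0,"wz":0},{"dx":0,"dy":0,"dz":0,"wx":0,"wy":0,"wz":0}]' 1.8 30
```

```text
t: 16.95
eef_pos: [0.6501, 0.246, 0.0187]
ee_rot: [-3.141, 0.0, -1.571]
force: [0.8, 0.3, -0.9]
width: 0.0502
gripper_force: 0.0
t: 18.2
eef_pos: [0.6499, 0.246, 0.0185]
ee_rot: [3.141, -0.0, -1.571]
force: [-0.8, -0.5, 1.6]
width: 0.0235
gripper_force: 30.0
```

```bash
python3 -m crank '[{"dx":0,"dy":0,"dz":-1,"wx":0,"wy":0,"wz":0},{"dx":0,"dy":0,"dz":-4,"wx":0,"wy":0,"wz":0},{"dx":0,"dy":0,"dz":-8,"wx":0,"wy":0,"wz":0},{"dx":0,"dy":0,"dz":-12,"wx":0,"wy":0,"wz":0},{"dx":2,"dy":0,"dz":-15,"wx":0,"wy":0,"wz":0},{"dx":6,"dy":0,"dz":-15,"wx":0,"wy":0,"wz":0},{"dx":11,"dy":0,"dz":-15,"wx":0,"wy":0,"wz":0},{"dx":16,"dy":0,"dz":-15,"wx":0,"wy":0,"wz":0},{"dx":20,"dy":0,"dz":-15,"wx":0,"wy":0,"wz":0},{"dx":23,"dy":0.5,"dz":-15,"wx":0,"wy":0,"wz":0}]'
python3 -m crank '[{"dx":4,"dy":0.5,"dz":0,"wx":0,"wy":0,"wz":0},{"dx":8,"dy":0.5,"dz":0,"wx":0,"wy":0,"wz":0},{"dx":12,"dy":0.5,"dz":0,"wx":0,"wy":0,"wz":0},{"dx":15,"dy":0.5,"dz":0,"wx":0,"wy":0,"wz":0},{"dx":16.6,"dy":0.5,"dz":0,"wx":0,"wy":0,"wz":0},{"dx":16.6,"dy":0.5,"dz":0,"wx":0,"wy":0,"wz":0},{"dx":16.6,"dy":0.5,"dz":0,"wx":0,"wy":0,"wz":0},{"dx":16.6,"dy":0.5,"dz":0,"wx":0,"wy":0,"wz":0},{"dx":16.6,"dy":0.5,"dz":0,"wx":0,"wy":0,"wz":0},{"dx":16.6,"dy":0.5,"dz":0,"wx":0,"wy":0,"wz":0}]'
python3 - <<'E'
from look import *
look({'dish_medium':[.640,-.219,0]})
E
```

```text
t: 19.45
eef_pos: [0.645, 0.0141, 0.1692]
ee_rot: [-3.141, 0.0, -1.572]
force: [-0.1, 0.3, -0.8]
width: 0.0231
gripper_force: 30.0
t: 20.7
eef_pos: [0.6401, -0.1496, 0.1686]
ee_rot: [-3.142, 0.0, -1.57]
force: [0.2, -0.3, -1.5]
width: 0.0231
gripper_force: 30.0
tcp [ 0.64   -0.1497  0.1686] [-3.142 -0.    -1.57 ] cam [ 0.64  -0.232  0.326]
dish_medium uv [278. 112.]
fit [ 0.6395 -0.2198 -0.0051] 0.013 shift [-0.0005 -0.0701 -0.1738]
```

```bash
python3 -m crank '[{"dx":2,"dy":0,"dz":0,"wx":0,"wy":0,"wz":0},{"dx":4.5,"dy":0,"dz":1,"wx":0,"wy":0,"wz":0},{"dx":6.5,"dy":0,"dz":3,"wx":0,"wy":0,"wz":0},{"dx":7,"dy":0,"dz":5.5,"wx":0,"wy":0,"wz":0},{"dx":7,"dy":0,"dz":8,"wx":0,"wy":0,"wz":0},{"dx":7,"dy":0,"dz":10.5,"wx":0,"wy":0,"wz":0},{"dx":7,"dy":0,"dz":12.5,"wx":0,"wy":0,"wz":0},{"dx":7,"dy":0,"dz":13.5,"wx":0,"wy":0,"wz":0},{"dx":7,"dy":0,"dz":14,"wx":0,"wy":0,"wz":0},{"dx":7,"dy":0,"dz":14,"wx":0,"wy":0,"wz":0}]'
python3 - <<'E'
from look import *
look({},'pics/p2.png')
E
```

```text
t: 22.05
eef_pos: [0.6401, -0.2202, 0.0286]
ee_rot: [-3.142, -0.0, -1.571]
force: [-0.2, -0.2, -2.1]
width: 0.0231
gripper_force: 30.0
tcp [ 0.6403 -0.2202  0.0291] [-3.141 -0.    -1.571] cam [ 0.64  -0.303  0.186]
```

View pics/p2.png

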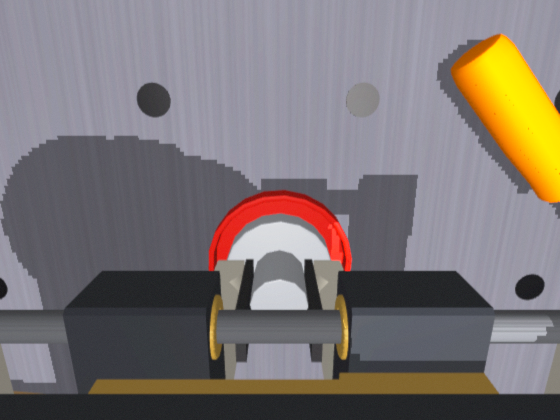

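The disc is concentric in dish_medium (280,260). I lower and release.

```bash
python3 -m crank '[{"dx":0,"dy":0,"dz":0.1,"wx":0,"wy":0,"wz":0},{"dx":0,"dy":0,"dz":0.2,"wx":0,"wy":0,"wz":0},{"dx":0,"dy":0,"dz":0.3,"wx":0,"wy":0,"wz":0},{"dx":0,"dy":0,"dz":0.4,"wx":0,"wy":0,"wz":0},{"dx":0,"dy":0,"dz":0.45,"wx":0,"wy":0,"wz":0},{"dx":0,"dy":0,"dz":0.5,"wx":0,"wy":0,"wz":0},{"dx":0,"dy":0,"dz":0.55,"wx":0,"wy":0,"wz":0},{"dx":0,"dy":0,"dz":0.6,"wx":0,"wy":0,"wz":0},{"dx":0,"dy":0,"dz":0.6,"wx":0,"wy":0,"wz":0},{"dx":0,"dy":0,"dz":0.6,"wx":0,"wy":0,"wz":0}]'
```

```text
t: 23.35
eef_pos: [0.64, -0.22, 0.0226]
ee_rot: [-3.142, 0.0, -1.571]
force: [1.0, 0.8, -1.1]
width: 0.0233
gripper_force: 30.0
```

```bash
python3 -m crank '[{"dx":0,"dy":0,"dz":0,"wx":0,"wy":0,"wz":0},{"dx":0,"dy":0,"dz":0,"wx":0,"wy":0,"wz":0},{"dx":0,"dy":0,"dz":0,"wx":0,"wy":0,"wz":0},{"dx":0,"dy":0,"dz":0,"wx":0,"wy":0,"wz":0},{"dx":0,"dy":0,"dz":-0.5,"wx":0,"wy":0,"wz":0},{"dx":0,"dy":0,"dz":-2,"wx":0,"wy":0,"wz":0},{"dx":0,"dy":0,"dz":-5,"wx":0,"wy":0,"wz":0},{"dx":0,"dy":0,"dz":-9,"wx":0,"wy":0,"wz":0},{"dx":0,"dy":0,"dz":-13,"wx":0,"wy":0,"wz":0},{"dx":-3,"dy":0,"dz":-16,"wx":0,"wy":0,"wz":0}]' 5
python3 - <<'E'
from look import *
look({'driver_medium':[.64,-.22,.004]})
E
python3 -m crank '[{"dx":-3,"dy":2,"dz":0,"wx":0,"wy":0,"wz":0},{"dx":-7,"dy":4.5,"dz":0,"wx":0,"wy":0,"wz":0},{"dx":-12,"dy":7.5,"dz":0,"wx":0,"wy":0,"wz":0},{"dx":-17,"dy":10.5,"dz":0,"wx":0,"wy":0,"wz":0},{"dx":-22,"dy":13.5,"dz":0,"wx":0,"wy":0,"wz":0},{"dx":-27,"dy":16.5,"dz":0,"wx":0,"wy":0,"wz":0},{"dx":-32,"dy":19.5,"dz":0,"wx":0,"wy":0,"wz":0},{"dx":-37,"dy":22.5,"dz":0,"wx":0,"wy":0,"wz":0},{"dx":-42,"dy":25,"dz":0,"wx":0,"wy":0,"wz":0},{"dx":-45,"dy":26.3,"dz":0,"wx":0,"wy":0,"wz":0}]'
python3 - <<'E'
from look import *
for i in range(4): arm.grab_frame('side')
look({'driver_small':[.377,.262,0]},'pics/w6.png')
E
```

```text
t: 24.6
eef_pos: [0.6404, -0.1912, 0.1859]
ee_rot: [-3.139, -0.001, -1.573]
force: [-0.3, 0.5, -0.1]
width: 0.05
gripper_force: 0.0
tcp [ 0.6423 -0.188   0.1904] [-3.133e+00 -1.000e-03 -1.570e+00] cam [ 0.64  -0.274  0.343]
driver_medium uv [279. 158.]
fit [ 0.6396 -0.22   -0.0062] 0.02 shift [-0.0028 -0.032  -0.1966]
t: 25.95
eef_pos: [0.3758, 0.2618, 0.1834]
ee_rot: [-3.141, 0.001, -1.569]
force: [-0.8, 0.5, -0.5]
width: 0.0497
gripper_force: 0.0
tcp [0.3769 0.2597 0.1828] [-3.142  0.    -1.57 ] cam [0.377 0.178 0.34 ]
driver_small uv [278. 190.]
fit [ 0.3754  0.2632 -0.0115] 0.04 shift [-0.0015  0.0035 -0.1943]
```

View pics/w6.png

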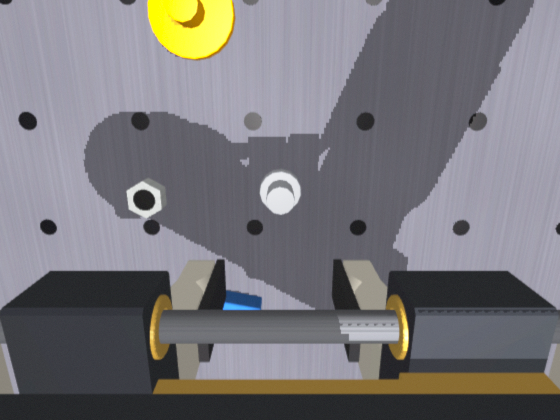

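driver_small is at (280,190), clear of the nut (145,198) and the brass driver (190,20). I descend and grip.

```bash
python3 -m crank '[{"dx":-0.2,"dy":0.1,"dz":3,"wx":0,"wy":0,"wz":0},{"dx":-0.2,"dy":0.1,"dz":6,"wx":0,"wy":0,"wz":0},{"dx":-0.2,"dy":0.1,"dz":9,"wx":0,"wy":0,"wz":0},{"dx":-0.2,"dy":0.1,"dz":12,"wx":0,"wy":0,"wz":0},{"dx":-0.2,"dy":0.1,"dz":14,"wx":0,"wy":0,"wz":0},{"dx":-0.2,"dy":0.1,"dz":15,"wx":0,"wy":0,"wz":0},{"dx":-0.2,"dy":0.1,"dz":15.8,"wx":0,"wy":0,"wz":0},{"dx":-0.2,"dy":0.1,"dz":16.4,"wx":0,"wy":0,"wz":0},{"dx":-0.2,"dy":0.1,"dz":16.4,"wx":0,"wy":0,"wz":0},{"dx":-0.2,"dy":0.1,"dz":16.4,"wx":0,"wy":0,"wz":0}]'
python3 -m crank '[{"dx":0,"dy":0,"dz":0,"wx":0,"wy":0,"wz":0},{"dx":0,"dy":0,"dz":0,"wx":0,"wy":0,"wz":0},{"dx":0,"dy":0,"dz":0,"wx":0,"wy":0,"wz":0},{"dx":0,"dy":0,"dz":0,"wx":0,"wy":0,"wz":0},{"dx":0,"dy":0,"dz":0,"wx":0,"wy":0,"wz":0},{"dx":0,"dy":0,"dz":0,"wx":0,"wy":0,"wz":0},{"dx":0,"dy":0,"dz":0,"wx":0,"wy":0,"wz":0},{"dx":0,"dy":0,"dz":0,"wx":0,"wy":0,"wz":0},{"dx":0,"dy":0,"dz":0,"wx":0,"wy":0,"wz":0},{"dx":0,"dy":0,"dz":0,"wx":0,"wy":0,"wz":0}]' 1.8 30
```

```text
t: 27.5
eef_pos: [0.3762, 0.2623, 0.019]
ee_rot: [-3.141, 0.001, -1.571]
force: [-0.0, 0.6, -0.3]
width: 0.0499
gripper_force: 0.0
t: 28.75
eef_pos: [0.376, 0.262, 0.0186]
ee_rot: [-3.142, 0.0, -1.571]
force: [-1.0, -0.0, 5.3]
width: 0.0234
gripper_force: 30.0
```

```bash
python3 -m crank '[{"dx":0,"dy":0,"dz":-1,"wx":0,"wy":0,"wz":0},{"dx":0,"dy":0,"dz":-4,"wx":0,"wy":0,"wz":0},{"dx":0,"dy":0,"dz":-8,"wx":0,"wy":0,"wz":0},{"dx":0,"dy":0,"dz":-12,"wx":0,"wy":0,"wz":0},{"dx":1,"dy":-2,"dz":-15,"wx":0,"wy":0,"wz":0},{"dx":3,"dy":-5,"dz":-15,"wx":0,"wy":0,"wz":0},{"dx":6,"dy":-9,"dz":-15,"wx":0,"wy":0,"wz":0},{"dx":9,"dy":-13,"dz":-15,"wx":0,"wy":0,"wz":0},{"dx":11,"dy":-17,"dz":-15,"wx":0,"wy":0,"wz":0},{"dx":13,"dy":-20,"dz":-15,"wx":0,"wy":0,"wz":0}]'
python3 -m crank '[{"dx":2,"dy":-3,"dz":0,"wx":0,"wy":0,"wz":0},{"dx":3.5,"dy":-6,"dz":0,"wx":0,"wy":0,"wz":0},{"dx":4.5,"dy":-8,"dz":0,"wx":0,"wy":0,"wz":0},{"dx":4.7,"dy":-8.4,"dz":0,"wx":0,"wy":0,"wz":0},{"dx":4.7,"dy":-8.4,"dz":0,"wx":0,"wy":0,"wz":0},{"dx":4.7,"dy":-8.4,"dz":0,"wx":0,"wy":0,"wz":0},{"dx":4.7,"dy":-8.4,"dz":0,"wx":0,"wy":0,"wz":0},{"dx":4.7,"dy":-8.4,"dz":0,"wx":0,"wy":0,"wz":0},{"dx":4.7,"dy":-8.4,"dz":0,"wx":0,"wy":0,"wz":0},{"dx":4.7,"dy":-8.4,"dz":0,"wx":0,"wy":0,"wz":0}]'
python3 - <<'E'
from look import *
look({'dish_small':[.6605,.0148,0]})
E
```

```text
t: 30.0
eef_pos: [0.5772, 0.1307, 0.1686]
ee_rot: [3.141, -0.0, -1.572]
force: [-0.4, 0.4, -0.9]
width: 0.0235
gripper_force: 30.0
t: 31.25
eef_pos: [0.6599, 0.085, 0.1686]
ee_rot: [-3.142, 0.0, -1.571]
force: [-0.2, -0.9, -1.5]
width: 0.0235
gripper_force: 30.0
tcp [0.6599 0.085  0.1686] [ 3.142  0.    -1.571] cam [0.66  0.003 0.326]
dish_small uv [278. 111.]
fit [ 0.6608  0.013  -0.0051] 0.023 shift [ 0.0008 -0.072  -0.1736]
```

```bash
python3 -m crank '[{"dx":2,"dy":-0.1,"dz":0,"wx":0,"wy":0,"wz":0},{"dx":4.5,"dy":-0.1,"dz":1,"wx":0,"wy":0,"wz":0},{"dx":6.5,"dy":-0.1,"dz":3,"wx":0,"wy":0,"wz":0},{"dx":7.1,"dy":-0.1,"dz":5.5,"wx":0,"wy":0,"wz":0},{"dx":7.1,"dy":-0.1,"dz":8,"wx":0,"wy":0,"wz":0},{"dx":7.1,"dy":-0.1,"dz":10.5,"wx":0,"wy":0,"wz":0},{"dx":7.1,"dy":-0.1,"dz":12.5,"wx":0,"wy":0,"wz":0},{"dx":7.1,"dy":-0.1,"dz":13.5,"wx":0,"wy":0,"wz":0},{"dx":7.1,"dy":-0.1,"dz":14,"wx":0,"wy":0,"wz":0},{"dx":7.1,"dy":-0.1,"dz":14,"wx":0,"wy":0,"wz":0}]'
python3 - <<'E'
from look import *
look({},'pics/p3.png')
E
```

```text
t: 32.6
eef_pos: [0.6611, 0.0136, 0.0287]
ee_rot: [-3.141, -0.0, -1.571]
force: [-0.2, -0.1, -0.5]
width: 0.0232
gripper_force: 30.0
tcp [0.6614 0.0138 0.0291] [-3.141  0.    -1.571] cam [ 0.661 -0.069  0.186]
```

View pics/p3.png

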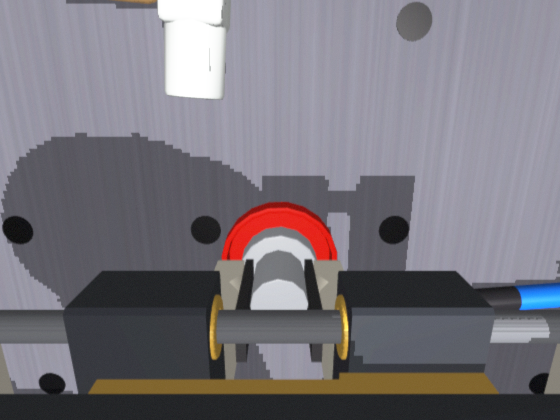

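The disc is concentric in dish_small (280,260). I lower, release and rise.

```bash
python3 -m crank '[{"dx":0,"dy":0,"dz":0.1,"wx":0,"wy":0,"wz":0},{"dx":0,"dy":0,"dz":0.2,"wx":0,"wy":0,"wz":0},{"dx":0,"dy":0,"dz":0.3,"wx":0,"wy":0,"wz":0},{"dx":0,"dy":0,"dz":0.4,"wx":0,"wy":0,"wz":0},{"dx":0,"dy":0,"dz":0.45,"wx":0,"wy":0,"wz":0},{"dx":0,"dy":0,"dz":0.5,"wx":0,"wy":0,"wz":0},{"dx":0,"dy":0,"dz":0.55,"wx":0,"wy":0,"wz":0},{"dx":0,"dy":0,"dz":0.6,"wx":0,"wy":0,"wz":0},{"dx":0,"dy":0,"dz":0.6,"wx":0,"wy":0,"wz":0},{"dx":0,"dy":0,"dz":0.6,"wx":0,"wy":0,"wz":0}]'
python3 -m crank '[{"dx":0,"dy":0,"dz":0,"wx":0,"wy":0,"wz":0},{"dx":0,"dy":0,"dz":0,"wx":0,"wy":0,"wz":0},{"dx":0,"dy":0,"dz":0,"wx":0,"wy":0,"wz":0},{"dx":0,"dy":0,"dz":0,"wx":0,"wy":0,"wz":0},{"dx":0,"dy":0,"dz":-0.5,"wx":0,"wy":0,"wz":0},{"dx":0,"dy":0,"dz":-2,"wx":0,"wy":0,"wz":0},{"dx":0,"dy":0,"dz":-5,"wx":0,"wy":0,"wz":0},{"dx":0,"dy":0,"dz":-9,"wx":0,"wy":0,"wz":0},{"dx":0,"dy":0,"dz":-13,"wx":0,"wy":0,"wz":0},{"dx":0,"dy":0,"dz":-16,"wx":0,"wy":0,"wz":0}]' 4.5
python3 - <<'E'
from look import *
for i in range(5): f=arm.grab_frame('side')
look({'driver_small':[.661,.0138,.004]},'pics/e.png')
cv2.imwrite('pics/end.png',np.hstack([cv2.resize(f[60:340,130:420],(400,386)),cv2.resize(cv2.imread('pics/e.png')[:,:,::-1],(400,386))])[:,:,::-1])
E
```

```text
t: 33.9
eef_pos: [0.661, 0.014, 0.0227]
ee_rot: [-3.141, -0.0, -1.571]
force: [-1.9, 0.8, 2.1]
width: 0.0234
gripper_force: 30.0
t: 35.15
eef_pos: [0.6615, 0.014, 0.1861]
ee_rot: [-3.139, 0.001, -1.571]
force: [-0.6, 0.5, -0.5]
width: 0.0449
gripper_force: 0.0
tcp [0.6604 0.0139 0.1823] [ 3.141  0.    -1.571] cam [ 0.66  -0.068  0.34 ]
driver_small uv [278. 189.]
fit [ 0.6606  0.0153 -0.0076] 0.031 shift [ 1.000e-04  1.400e-03 -1.898e-01]
```

View pics/end.png

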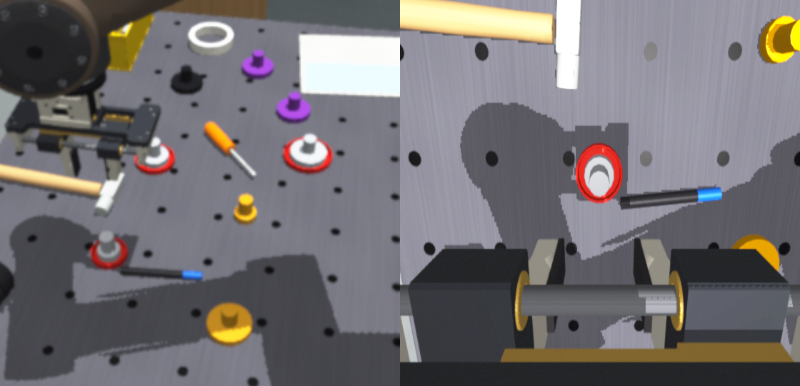

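All three drivers sit upright in their dishes: small (108,250), medium (155,157), large (308,152). The brass ones (245,208) and (230,322) are untouched, so I hand the job in.

```bash
python3 -c "
from station import arm
print(arm.job_done())"
```

```text
the job is handed in; nothing more can be done
None
```

All three aluminium drivers are in their own dishes, upright and released, and both brass drivers were left where they stood; I handed the job in at about 35 s and no verdict was returned.

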